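# Push a filter cartridge up out of its slanted housing and stand it in the drain tray

## Task

Use the orange-handled push-up hook to poke the blue filter cartridge up from below, through the hole in the underside of its slanted white housing, until the housing's spring catches hold it up. Stand the hook back upright on the green mat, then pull the cartridge out and stand it upright in the metal tray. Leave the other things where they are.

Things in the scene. Friction and masses are not known exactly. Their poses are not given: they have to be found in the camera images.
- housing: White plastic block, 72 (x) x 110 (y) x 70 mm (z), fixed, leaning 30 degrees towards the robot. Origin: centre of its underside, 105 mm above the table, on the recess axis. z: along that axis out of the open top (up and towards the robot); x: up the slope, away from the robot; y: level. Recess: 52 mm diameter, 61 mm deep from the top, its floor 9 mm above the underside.
- access_hole (a point): Centre of the lower mouth of the access hole, at the housing's origin: 24 mm diameter, 9 mm long, through the floor into the recess, on its axis. The space under it is open on the housing's +x side, the far side from the robot: go in from there.
- mouth (a point): Centre of the recess's open top mouth, in the housing's frame at z = 70 mm, on the flat top face.
- stand: Fixed steel stand of the housing. Origin: on the table, straight below the housing's origin; z up, x level. Two leaning side cheeks, 10 mm thick, carry the block at y = -60 and +60 mm; 109 mm clear between them and their foot blocks (top 40 mm above the table). Base plate 190 (x, from -80 to +110) x 150 x 12 mm. Nothing else is under the block.
- catch_l (a joint): Sprung ball catch in the recess wall at +y, sliding inwards: 0 while it rubs on the seated cartridge (about 3 N, so that pushing the cartridge up takes 3 to 7 N in all); it springs out to 0.005 m under the cartridge once that is raised a little over 24 mm. The two catches then hold it up 24 mm above home, its top 23 mm proud of the block.
- catch_r (a joint): The same catch in the recess wall at -y.
- cartridge: Blue round filter cartridge with white bands, 50 mm diameter, 60 mm long, about 0.14 kg. Origin: centre of its lower end; z along its axis towards its upper end. At the start it sits fully home in the housing with its top 1 mm below the block's top face, so it cannot be gripped there.
- hook: Free-standing push-up hook, 200 mm tall, about 0.35 kg, upright on the mat at the start, its pin roughly towards the robot. Origin: underside of its foot, under the shank; z up along shank and handle. Steel foot plate 8 mm thick, 44 mm wide (y), from x = -66 to +20 mm. Shank: 12 mm square bar. Orange handle: 26 mm (x) x 22 mm (y), from z = 120 to 200 mm.
- hook_pin (a point): The tip of the hook's upright round pin (12 mm diameter, standing 44 mm out of the foot plate, parallel to the shank), in the hook's frame at x = -54, y = 0, z = 52 mm.
- mat: Fixed green plastic mat, 200 (x) x 160 (y) mm, 4 mm thick. Origin: centre of its underside, on the table. It lies to the robot's left or right.
- tray: Fixed open metal tray, 200 (x) x 160 (y) x 35 mm high, walls 4 mm and floor 4 mm thick. Origin: centre of its underside, on the table. It lies on the other side from the mat.
- beaker: Loose clear cup, 72 mm diameter, 80 mm tall. To be left alone. Origin: centre of its underside.
- spare: Loose grey cartridge of the same size as the blue one, standing on the table. To be left alone. Origin: centre of its underside.
- brush: Loose white brush, 180 mm long, lying on the table. To be left alone.
- jar: Loose white jar with a blue cap, 60 mm diameter, 90 mm tall. To be left alone. Origin: centre of its underside.
- flask: Loose white bottle with a red cap, 56 mm diameter, 100 mm tall. To be left alone. Origin: centre of its underside.
Things that resemble listed ones, but are neither listed nor needed, are in the scene too. What is shaped like the cartridge but purple or red is not meant.

How it is judged:
By the outcome, as a careful person would: the job done as asked, in the order asked, and still so for the second after the job is handed in, with the robot touching nothing.
It also fails if it takes over 72 s, if anything falls off the work surface, if the arm or the gripper's body presses on something with over 40 N, if the wrist force passes 120 N, or if a joint passes its speed limit or range.

## Robot

A 6-joint arm with a two-finger parallel gripper is mounted at the origin on the work surface. World frame = base frame: x ahead of the robot, y to its left, z up, the work surface at z = 0. Lengths are in m, angles in rad, forces in N, time in s.
With the tool pointing down it reaches from about 0.25 to 0.775 m from the base axis. Payload 4 kg.
Tool frame: the origin (TCP) lies between the finger pads; the fingertips stand 14 mm ahead of it and the grasp point (between the pads) lies 5 mm behind it (tip_reach is the distance from the TCP to the fingertips, in m); z points along the fingers, y is the line along which they close (so a half turn about z gives the same grasp; the last joint's range is limited). The gripper opens to 94 mm and grips with 3 to 60 N. Pads are 16 mm wide; open, the fingers measure 119 mm over their backs; the gripper's body (75 mm by 177 mm) begins 78 mm behind the grasp point.
Start: joints at [-1.205, 0.087, 1.371, -0, 1.684, -0.103], TCP at [0.248, -0.491, 0.22] pointing down, gripper open.
Joint ranges: [-3.1, 3.1], [-0.76, 2.03], [0.27, 2.55], [-1.08, 4.22], [0.17, 2.65], [-2.57, 2.57]. Speed limits (rad/s): [2.79, 2.79, 3.14, 3.14, 3.14, 3.14].

## Interface

Orientations are given as [roll, pitch, yaw] about the fixed x, y, z axes, in that order (R = Rz(yaw) Ry(pitch) Rx(roll)).
In Python, from bench import * gives the robot as it stands. The module is installed in compiled form; this text tells all that it offers.
- The arm moves only by the tool servo_tool, never from a script. Its argument "targets" is a list of rows, each a list of 4 numbers: the shift along the tool's x, y, z in cm, then the turn about the tool's z in degrees. A call has 1 to 8 rows; each row is the pose to reach, as a shift and turn from the pose commanded when the call began, along the tool's axes at that moment; what a row does not reach only later rows make up. A row lasts 1/8 s, in which the tool goes at most 62.5 mm and 10.7 degrees, less where a joint would pass 70% of its speed; a pose out of reach is approached as far as the arm can. A call with a gripper value outside its range is refused whole. "claw" is the closure in counts, from 0 (fully open) to 255 (shut), set as the call begins (left out, the last holds). The fingers move at their own pace and stop on an object; the grip force is fixed at half the most. Time passes only in rows, so rows that repeat a pose let the fingers close. It gives the time, the measured TCP pose, the force, the opening and the grip force at its end, in the units of the state.
- get_obs(): the state, without advancing time (a new reading comes with each control period).
- snapshot(name): name is "scene" or "top" or "wrist"; returns the picture (400x640x3 uint8, blue, green, red); there is no depth.
- camera_model(name): a dict with "camera_matrix" (3x3 intrinsics, pixels), "k1" (the pictures are not rectified: a ray, as slopes to the right and down, at radius r is drawn at 1 + k1 r^2 times it, then the intrinsics apply), "camera_from_world" (4x4, takes a point from world to camera coordinates). Camera axes: x right, y up, looking along -z (the intrinsics and any distortion apply to the point x, -y, -z); pixel columns grow to the right and rows downward; lengths in m; the calibration is good to about 2 mm. A picture is of the moment at which its call begins: read the wrist's pose just before it. camera_model takes no time and is no camera call; for the wrist camera it gives the pose at the moment of the call.
- close_job(): hands the job in; it is judged then, once.
The state is a dict: "time": time; "joint_positions": joint angles; "qvel": joint speeds; "joint_torque": joint torques, N m; "tool_pos": TCP position; "ee_rot": TCP orientation; "wrist_force": force on the tool from outside, world axes, zero at the start; "wrist_torque": the same for the moment, N m; "width": finger opening in m; "finger_force": force on a finger pad.
Only numpy, scipy, OpenCV 4.12 (cv2) and the standard library are available. Lean on these libraries where they do the work, as an engineer would, in place of code of your own. Each camera call takes 0.05 s, during which the arm holds its last target. There are 200 camera calls.

## Working session

There is one attempt and no reset: what is moved stays moved. The work goes in short steps, Python scripts to look and compute and a tool call to move; the robot and the scene stay as the last step left them, time stands still between calls to the robot, and variables do not carry over. Pictures are saved under pics/ and viewed, at most 10 in all, crops included, and the job is handed in when it is done.

Besides the shell and the picture viewer there is one more tool, called after "Call:" in YAML: its name, and indented under it one key for each argument. servo_tool: Moves the arm, as the interface text tells. Its arguments: {"type":"object","properties":{"targets":{"type":"array"},"claw":{"type":"number"}},"required":["targets"]}

```bash
mkdir -p pics
python3 - <<'E'
from bench import *
import cv2,numpy as np
o=get_obs();print({k:np.round(v,3) for k,v in o.items()})
for n in("scene","top"):
    cv2.imwrite(f"pics/{n}0.png",snapshot(n)); m=camera_model(n);print(n,m)
E
```

```text
{'time': np.float64(0.0), 'joint_positions': array([-1.205,  0.088,  1.372, -0.   ,  1.684, -0.103]), 'qvel': array([ 0.002,  0.001, -0.001, -0.001, -0.001,  0.   ]), 'joint_torque': array([-1.0000e-03, -3.4018e+01, -3.0243e+01,  7.2000e-02,  3.3000e-02,
       -0.0000e+00]), 'tool_pos': array([ 0.248, -0.49 ,  0.218]), 'ee_rot': array([-3.139, -0.   ,  0.469]), 'wrist_force': array([0.661, 0.049, 0.159]), 'wrist_torque': array([0.039, 0.024, 0.01 ]), 'finger_force': np.float64(0.0), 'width': np.float64(0.094)}
scene {'camera_matrix': array([[489.2519225 ,   0.        , 318.95540405],
       [  0.        , 489.2519225 , 208.42586424],
       [  0.        ,   0.        ,   1.        ]]), 'k1': 0.017014397883452194, 'camera_from_world': array([[-0.27799572,  0.9605051 ,  0.01217941,  0.16639778],
       [-0.82167363, -0.24434357,  0.51492589,  0.40584942],
       [ 0.4975649 ,  0.13313969,  0.85714817, -1.46887156],
       [ 0.        ,  0.        ,  0.        ,  1.        ]])}
top {'camera_matrix': array([[435.76810592,   0.        , 329.71398189],
       [  0.        , 435.76810592, 196.3017469 ],
       [  0.        ,   0.        ,   1.        ]]), 'k1': -0.0033543995797355114, 'camera_from_world': array([[-3.65359375e-03, -9.99992402e-01, -1.35917076e-03,
        -6.34005744e-03],
       [ 9.85496050e-01, -3.83122158e-03,  1.69655111e-01,
        -6.15651721e-01],
       [-1.69659029e-01, -7.19606566e-04,  9.85502560e-01,
        -1.08875445e+00],
       [ 0.00000000e+00,  0.00000000e+00,  0.00000000e+00,
         1.00000000e+00]])}
```

View pics/scene0.png

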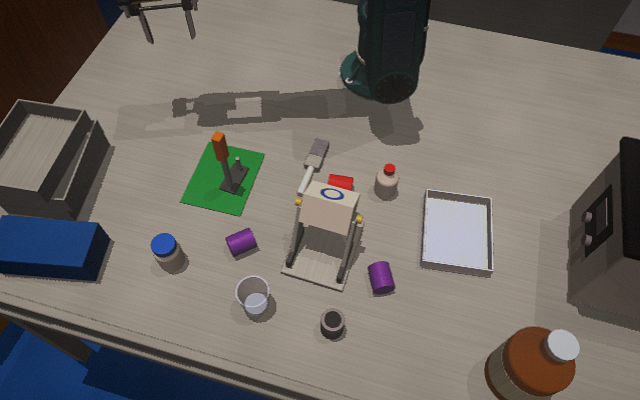

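View pics/top0.png

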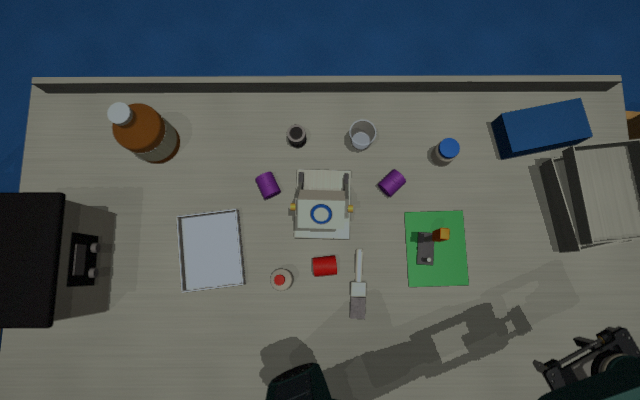

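The top view shows the housing at (320,213), the hook on the mat at (440,235), the tray at (210,250), the spare at (297,135), and the purple and red decoys around the housing. I'll enlarge the housing and the hook.

```bash
cat > h.py <<'E'
import numpy as np, cv2
from bench import *
def proj(n,P):
    m=camera_model(n);T=m["camera_from_world"];p=np.atleast_2d(P)@T[:3,:3].T+T[:3,3]
    s=np.c_[p[:,0],-p[:,1]]/-p[:,2:];s=s*(1+m["k1"]*(s**2).sum(1,keepdims=True))
    K=m["camera_matrix"];return s@K[:2,:2].T+K[:2,2]
def plane(n,uv,z):
    m=camera_model(n);T=m["camera_from_world"];K=m["camera_matrix"]
    uv=np.atleast_2d(uv).astype(float)
    d=(uv-K[:2,2])/np.diag(K)[:2];s=d.copy()
    for _ in range(5): s=d/(1+m["k1"]*(s**2).sum(1,keepdims=True))
    r=np.c_[s[:,0],-s[:,1],-np.ones(len(s))]@T[:3,:3];c=-T[:3,:3].T@T[:3,3]
    return c+r*((np.reshape(z,(-1,1))-c[2])/r[:,2:])
E
python3 - <<'E'
import cv2,numpy as np
t=cv2.imread("pics/top0.png");s=cv2.imread("pics/scene0.png")
f=lambda i,x,y,w,h,k:cv2.resize(i[y:y+h,x:x+w],None,fx=k,fy=k,interpolation=cv2.INTER_CUBIC)
cv2.imwrite("pics/c1.png",np.hstack([f(t,280,160,80,90,5),f(t,400,203,75,90,5)]))
cv2.imwrite("pics/c2.png",np.hstack([f(s,275,170,95,120,4),f(s,175,120,95,120,4)]))
E
```

```text
(no output)
```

View pics/c1.png

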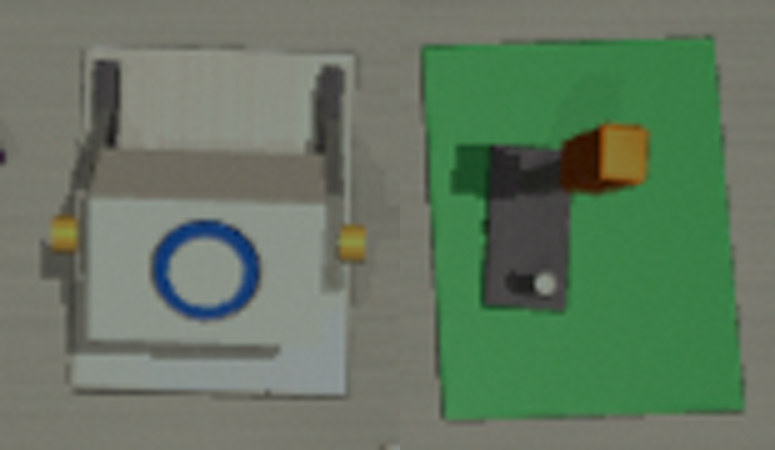

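View pics/c2.png

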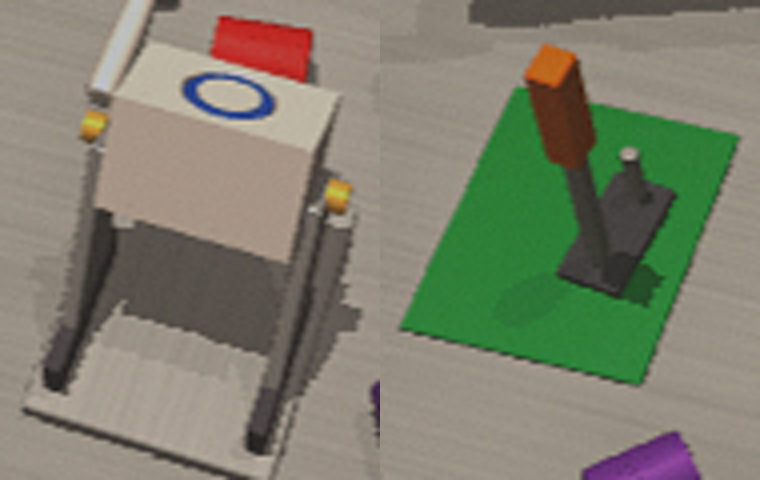

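Crop readings. Housing ring centre is (206,270) in the top crop and (229,96) in the scene crop. Base plate corners are (88,50), (355,55), (347,395) and (72,390). Hook handle top is (224,154) and pin tip (145,284) in the top crop; in the scene crop they are (172,66) and (249,155). Next I fit the poses.

Run:
```python
from h import *
from scipy.optimize import least_squares
px=lambda l,k,x,y:(np.array(l)+.5)/k-.5+[x,y]
def R(a):c,s=np.cos(a),np.sin(a);return np.array([[c,-s,0],[s,c,0],[0,0,1]])
L=np.array([[.866,0,-.5],[0,1,0],[.5,0,.866]])
def H(p):return np.array(p)/1e3@L.T+[0,0,.105]
B=np.array([[.11,.075,.012],[.11,-.075,.012],[-.08,-.075,.012],[-.08,.075,.012]])
top=np.r_[B,H([[0,0,69],[36,55,70],[36,-55,70]])]; tpx=px([[88,50],[355,55],[347,395],[72,390],[206,270],[90,195],[328,206]],5,280,160)
sc=np.r_[B[[1,0]],H([[0,0,69],[36,-55,70],[36,55,70],[36,-55,0],[36,55,0]])]; spx=px([[25,410],[270,475],[229,96],[115,97],[325,152],[97,208],[288,262]],4,275,170)
def fit(t,tp,s,sp,x0):
    f=lambda q:np.r_[proj("top",t@R(q[2]).T+[q[0],q[1],0])-tp,proj("scene",s@R(q[2]).T+[q[0],q[1],0])-sp].ravel()
    r=least_squares(f,x0,loss="soft_l1");print(np.round(r.x,4),np.degrees(r.x[2]).round(1));print(np.round(f(r.x).reshape(-1,2),1).tolist());return r.x
h=fit(top,tpx,sc,spx,[.55,0,0])
k=fit(np.array([[0,0,.204],[-.054,0,.056],[-.066,.022,.012],[-.066,-.022,.012],[.02,.022,.012]]),px([[224,154],[145,284],[85,305],[165,310],[90,147]],5,400,203),
 np.array([[0,0,.204],[-.054,0,.056]]),px([[172,66],[249,155]],4,175,120),[.45,-.25,0])
print("tray",plane("top",[[178,217],[238,210],[244,289],[183,291]],.035).round(3).tolist())
print("others",plane("top",[[297,135],[362,135],[447,148],[281,279]],[.06,.08,.09,.1]).round(3).tolist())
```

```text
[ 0.5884  0.0124 -0.0257] -1.5
[[-1.6, -1.1], [-0.3, -0.9], [0.3, 0.5], [-0.9, 0.3], [-0.4, 0.6], [-0.9, 0.8], [-0.9, -0.3], [-1.2, -0.7], [0.5, 2.1], [-0.2, -0.2], [-0.7, -0.5], [-2.8, -0.3], [-0.9, -0.2], [0.1, 0.1]]
[ 0.505  -0.2633 -0.0726] -4.2
[[-0.6, -0.2], [-0.2, -0.1], [-0.4, 0.2], [0.2, 0.3], [-0.3, -0.7], [-0.6, -0.5], [-0.4, -0.6]]
tray [[0.565, 0.392, 0.035], [0.583, 0.234, 0.035], [0.378, 0.212, 0.035], [0.373, 0.369, 0.035]]
others [[0.781, 0.078, 0.06], [0.773, -0.094, 0.08], [0.735, -0.312, 0.09], [0.404, 0.11, 0.1]]
```

Call:
servo_tool:
  targets:
    - [4, -1, -2, -8]
    - [8, -2, -3, -16]
    - [12.5, -3.2, -3.5, -24]
    - [17, -4.4, -3.5, -32]
    - [22, -5.7, -3.5, -40]
    - [27, -7, -3.5, -48]
    - [31, -8, -3.5, -56]
    - [33.2, -8.6, -3.5, -58.9]
  claw: 0

```text
time: 1.1
tool_pos: [0.507, -0.2621, 0.2536]
ee_rot: [-3.14, -0.001, 1.501]
wrist_force: [-0.5, -0.7, -0.4]
width: 0.094
finger_force: 0.0
```

```bash
cat >> h.py <<'E'
def go(x,y,z,yaw):
    "shift in tool axes (cm) and turn (deg) from the measured pose to a world TCP pose"
    o=get_obs();p=o["tool_pos"];w=o["ee_rot"][2];c,s=np.cos(w),np.sin(w);d=np.array([x,y,z])-p
    print("at",p.round(4),np.degrees(o["ee_rot"]).round(1),"w",o["width"].round(4),"F",o["wrist_force"].round(1),"t",o["time"])
    print("go",np.round([100*(c*d[0]+s*d[1]),100*(s*d[0]-c*d[1]),-100*d[2],(np.degrees(w)-yaw+180)%360-180],2))
E
python3 - <<'E'
from h import *
go(.505,-.2633,.164,85.8)
cv2.imwrite("pics/w1.png",snapshot("wrist"))
print(proj("wrist",[[.505,-.2633,.204],[.505-.0538,-.2633+.004,.056]]))
E
```

```text
Traceback (most recent call last):
  File "h.py", line 17, in go
    print("at",p.round(4),np.degrees(o["ee_rot"]).round(1),"w",o["width"].round(4),"F",o["wrist_force"].round(1),"t",o["time"])
                                                               ^^^^^^^^^^^^^^^^
AttributeError: 'float' object has no attribute 'round'
```

```bash
sed -i 's/o\["width"\].round(4)/round(float(o["width"]),4)/' h.py
python3 - <<'E'
from h import *
go(.505,-.2633,.164,85.8)
cv2.imwrite("pics/w1.png",snapshot("wrist"))
print(proj("wrist",[[.505,-.2633,.204],[.505-.0538,-.2633+.004,.056]]))
E
```

```text
at [ 0.507  -0.2621  0.2536] [-1.799e+02 -1.000e-01  8.600e+01] w 0.094 F [-0.5 -0.7 -0.4] t 1.1
go [-0.14 -0.19  8.96  0.22]
[[317.21062516 229.48327199]
 [271.16813861 185.81675564]]
```

View pics/w1.png

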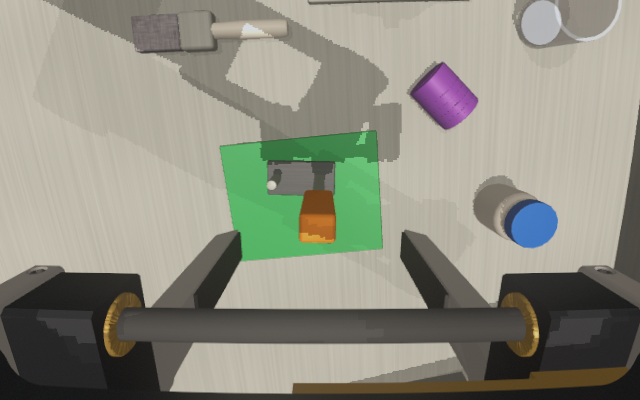

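The wrist view puts the handle top at (318,229) and the pin at (271,185), which matches the prediction. Descending to grip.

Call:
servo_tool:
  targets:
    - [-0.1, -0.2, 2.5, 0.2]
    - [-0.1, -0.2, 5.5, 0.2]
    - [-0.1, -0.2, 8, 0.2]
    - [-0.1, -0.2, 9, 0.2]
    - [-0.1, -0.2, 9, 0.2]

```text
time: 1.78
tool_pos: [0.5032, -0.2649, 0.1639]
ee_rot: [-3.14, -0.001, 1.493]
wrist_force: [-0.2, -0.5, 0.5]
width: 0.094
finger_force: 0.0
```

Call:
servo_tool:
  targets:
    - [0, 0, 0, 0]
    - [0, 0, 0, 0]
    - [0, 0, 0, 0]
    - [0, 0, 0, 0]
    - [0, 0, 0, 0]
    - [0, 0, 0, 0]
    - [0, 0, 0, 0]
  claw: 255

```text
time: 2.65
tool_pos: [0.5038, -0.2648, 0.1645]
ee_rot: [-3.142, 0.0, 1.493]
wrist_force: [0.7, 0.4, -0.6]
width: 0.0278
finger_force: 0.0
```

Run:
```python
from h import *
go(.60,-.17,.285,87)
go(.70,.01,.285,88.5)
```

```text
at [ 0.5038 -0.2648  0.1645] [-180.     0.    85.6] w 0.0278 F [ 0.7  0.4 -0.6] t 2.65
go [ 10.2    8.86 -12.05  -1.44]
at [ 0.5038 -0.2648  0.1645] [-180.     0.    85.6] w 0.0278 F [ 0.7  0.4 -0.6] t 2.65
go [ 28.92  17.44 -12.05  -2.94]
```

Call:
servo_tool:
  targets:
    - [0, 0, 0, 0]
    - [0, 0, 0, 0]
    - [0, 0, 0, 0]
    - [0, 0, -1, 0]
    - [0, 0, -3, 0]
    - [0, 0, -6, 0]
    - [0, 0, -9, 0]
    - [0, 0, -12, 0]

```text
time: 3.65
tool_pos: [0.5035, -0.2646, 0.2855]
ee_rot: [-3.141, -0.0, 1.493]
wrist_force: [-0.3, -0.8, -2.6]
width: 0.026
finger_force: 30.0
```

Call:
servo_tool:
  targets:
    - [2, 2, 0, 0]
    - [5, 5, 0, 0]
    - [8, 8.5, 0, -1]
    - [11, 12, 0, -1]
    - [14, 15, 0, -2]
    - [17.5, 17.3, 0, -2]
    - [21, 17.4, 0, -3]
    - [24, 17.4, 0, -3]

```text
time: 4.65
tool_pos: [0.696, -0.0375, 0.2837]
ee_rot: [-3.14, -0.0, 1.546]
wrist_force: [0.7, 0.1, -2.8]
width: 0.0255
finger_force: 30.0
```

Run:
```python
from h import *
go(.70,.0095,.285,88.5)
cv2.imwrite("pics/w2.png",snapshot("wrist"))
```

```text
at [ 0.696  -0.0375  0.2837] [-179.9   -0.    88.6] w 0.0255 F [ 0.7  0.1 -2.8] t 4.65
go [ 4.71  0.28 -0.13  0.1 ]
```

View pics/w2.png

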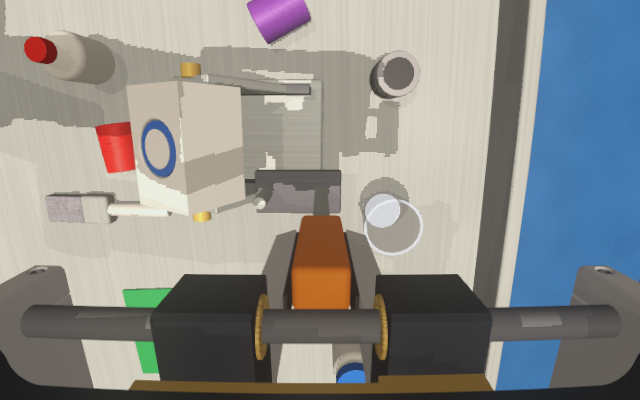

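The hook is held cleanly. The pin tip is at (260,203) and the ring centre at (159,148). I'll compare these with the model.

Run:
```python
from h import *
o=get_obs();p=o["tool_pos"];w=o["ee_rot"][2]-np.pi/2;c,s=np.cos(w),np.sin(w)
pin=[p[0]-.054*c,p[1]-.054*s,p[2]-.1605+.052]
print("pin",np.round(pin,4),proj("wrist",pin))
a=-.0257;R=np.array([[np.cos(a),-np.sin(a),0],[np.sin(a),np.cos(a),0],[0,0,1]])
L=np.array([[.866,0,-.5],[0,1,0],[.5,0,.866]])
H=lambda q:np.array(q)/1e3@L.T@R.T+[.5884,.0124,.105]
print("ring,topfar+y,topfar-y,botfar-y,botfar+y",proj("wrist",H([[0,0,69],[36,55,70],[36,-55,70],[36,-55,0],[36,55,0]])).round(1).tolist())
B=np.array([[.11,.075,.012]])@R.T+[.5884,.0124,0];print("base",proj("wrist",B))
i=cv2.imread("pics/w2.png")
cv2.imwrite("pics/c3.png",cv2.resize(i[70:225,120:350],None,fx=3.4,fy=3.4,interpolation=cv2.INTER_CUBIC))
```

```text
pin [ 0.6421 -0.0318  0.1755] [[259.72890115 203.83600143]]
ring,topfar+y,topfar-y,botfar-y,botfar+y [[159.4, 153.0], [179.0, 85.3], [190.9, 219.4], [246.7, 202.2], [241.6, 91.1]]
base [[323.25794441  82.04508118]]
```

View pics/c3.png

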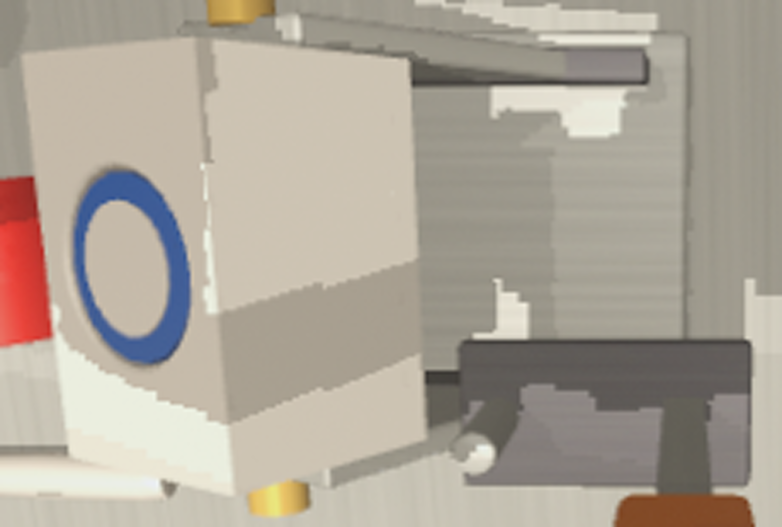

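Run:
```python
from h import *
from scipy.optimize import least_squares
px=lambda l,k,x,y:(np.array(l)+.5)/k-.5+[x,y]
def R(a):c,s=np.cos(a),np.sin(a);return np.array([[c,-s,0],[s,c,0],[0,0,1]])
L=np.array([[.866,0,-.5],[0,1,0],[.5,0,.866]])
H=lambda p:np.array(p)/1e3@L.T+[0,0,.105]
B=np.array([[.11,.075,.012],[.11,-.075,.012],[-.08,-.075,.012],[-.08,.075,.012]])
D={"top":(np.r_[B,H([[0,0,69],[36,55,70],[36,-55,70]])],px([[88,50],[355,55],[347,395],[72,390],[206,270],[90,195],[328,206]],5,280,160)),
"scene":(np.r_[B[[1,0]],H([[0,0,69],[36,-55,70],[36,55,70],[36,55,0]])],px([[25,410],[270,475],[229,96],[115,97],[325,152],[288,262]],4,275,170)),
"wrist":(np.r_[B[:1],H([[0,0,69],[36,55,70],[36,-55,70],[36,-55,0],[36,55,0]])],px([[685,38],[131,266],[197,38],[236,493],[426,440],[408,60]],3.4,120,70))}
for names in (("wrist",),("top","scene","wrist")):
    f=lambda q:np.concatenate([(proj(n,D[n][0]@R(q[2]).T+[q[0],q[1],0])-D[n][1])for n in names]).ravel()
    r=least_squares(f,[.588,.012,-.02],loss="soft_l1");print(np.round(r.x,4),np.degrees(r.x[2]));print(f(r.x).reshape(-1,2).round(1)[-6:].tolist())
```

```text
[ 0.5872  0.0161 -0.0315] -1.8047020521224248
[[1.5, -1.2], [-0.7, 0.7], [-0.2, -0.4], [-0.4, 0.7], [0.0, -0.1], [0.7, 0.1]]
[ 0.5874  0.0153 -0.0294] -1.6860566561027073
[[1.5, -0.8], [-0.3, 1.7], [0.1, 0.6], [0.0, 1.5], [0.4, 0.5], [0.9, 0.9]]
```

Call:
servo_tool:
  targets:
    - [2, 0.3, 0, 0.2]
    - [4.9, 0.4, 0, 0.3]
    - [5.1, 0.4, 1, 0.3]
    - [5.1, 0.4, 3, 0.3]
    - [5.1, 0.4, 5.5, 0.3]
    - [5.1, 0.4, 7.8, 0.3]
    - [5.1, 0.4, 8.8, 0.3]
    - [5.1, 0.4, 8.8, 0.3]

```text
time: 5.7
tool_pos: [0.7006, 0.0112, 0.1953]
ee_rot: [-3.139, 0.0, 1.54]
wrist_force: [-1.1, 0.4, -2.8]
width: 0.0261
finger_force: 30.0
```

Run:
```python
from h import *
go(.6392,.0138,.1955,88.25)
```

```text
at [0.7006 0.0112 0.1953] [-179.9    0.    88.2] w 0.0261 F [-1.1  0.4 -2.8] t 5.7
go [ 0.07 -6.14 -0.02 -0.04]
```

Call:
servo_tool:
  targets:
    - [0.1, -1, 0, 0]
    - [0.1, -2.5, 0, 0]
    - [0.1, -4, 0, 0]
    - [0.1, -5.4, 0, 0]
    - [0.1, -6.1, 0, 0]
    - [0.1, -6.1, 0, 0]
    - [0.1, -6.1, 0, 0]

```text
time: 6.58
tool_pos: [0.6406, 0.0147, 0.1969]
ee_rot: [3.141, 0.0, 1.54]
wrist_force: [0.1, 0.2, -2.0]
width: 0.0262
finger_force: 30.0
```

Run:
```python
from h import *
go(.6392,.0138,.1955,88.25)
cv2.imwrite("pics/s3.png",snapshot("scene"))
w=snapshot("wrist")
s=cv2.imread("pics/s3.png")[150:300,250:400]
cv2.imwrite("pics/c4.png",np.hstack([cv2.resize(s,(500,500),interpolation=cv2.INTER_CUBIC),cv2.resize(w[50:350,150:330],(300,500))]))
```

```text
at [0.6406 0.0147 0.1969] [179.9   0.   88.3] w 0.0262 F [ 0.1  0.2 -2. ] t 6.575
go [-0.09 -0.13  0.14  0.01]
```

View pics/c4.png

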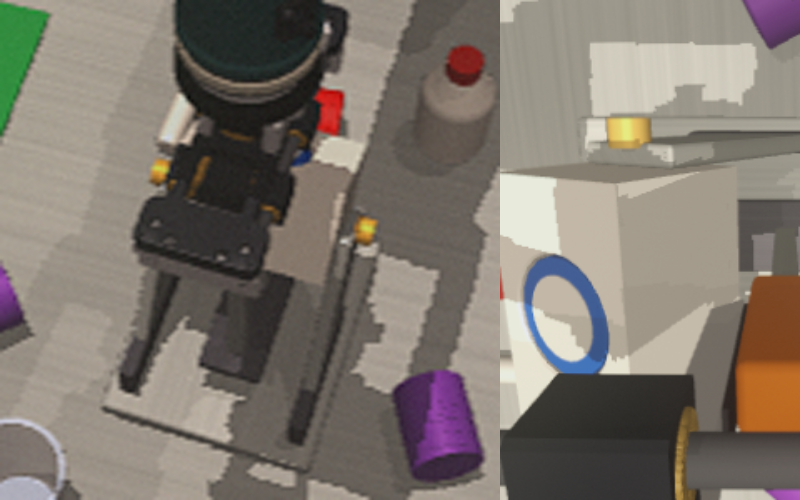

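The wrist and scene views show the hook under the block, centred between the cheeks, with the foot clear. Raising it carefully.

Call:
servo_tool:
  targets:
    - [0, -0.1, -0.6, 0]
    - [0, -0.1, -1.2, 0]
    - [0, -0.1, -1.7, 0]
    - [0, -0.1, -2.1, 0]
    - [0, -0.1, -2.4, 0]
    - [0, -0.1, -2.7, 0]
    - [0, -0.1, -3.0, 0]
    - [0, -0.1, -3.0, 0]

```text
time: 7.68
tool_pos: [0.6389, 0.0147, 0.225]
ee_rot: [-3.14, 0.0, 1.54]
wrist_force: [1.5, 0.6, -12.4]
width: 0.0256
finger_force: 30.0
```

Call:
servo_tool:
  targets:
    - [0, 0, -0.2, 0]
    - [0, 0, -0.4, 0]
    - [0, 0, -0.6, 0]
    - [0, 0, -0.6, 0]

```text
time: 8.18
tool_pos: [0.6389, 0.0147, 0.2331]
ee_rot: [-3.142, 0.0, 1.54]
wrist_force: [-0.3, -2.2, -11.2]
width: 0.0258
finger_force: 30.0
```

Run:
```python
from h import *
o=get_obs();print(o["wrist_torque"])
w=snapshot("wrist");t=snapshot("top")
cv2.imwrite("pics/c5.png",np.hstack([cv2.resize(w[100:340,120:360],(480,480)),cv2.resize(t[170:250,290:350],(300,480),interpolation=cv2.INTER_CUBIC)]))
```

```text
[-0.30685772 -0.56221158  0.05763432]
```

View pics/c5.png

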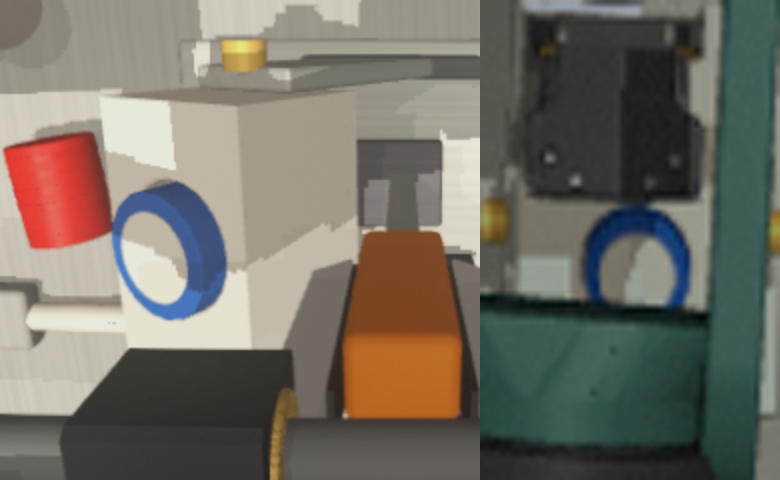

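The cartridge is rising: its blue side now shows in the wrist crop at (170,250).

Call:
servo_tool:
  targets:
    - [0, 0, -0.3, 0]
    - [0, 0, -0.6, 0]
    - [0, 0, -0.9, 0]
    - [0, 0, -1.1, 0]
    - [0, 0, -1.3, 0]
    - [0, 0, -1.4, 0]
    - [0, 0, -1.4, 0]

```text
time: 9.15
tool_pos: [0.6396, 0.0148, 0.2484]
ee_rot: [3.139, -0.0, 1.54]
wrist_force: [-0.3, -0.4, -2.8]
width: 0.0256
finger_force: 30.0
```

Call:
servo_tool:
  targets:
    - [0, 0, -0.1, 0]
    - [0, 0, -0.1, 0]

```text
time: 9.4
tool_pos: [0.6395, 0.0148, 0.2482]
ee_rot: [3.14, -0.0, 1.54]
wrist_force: [0.6, -0.9, -3.9]
width: 0.026
finger_force: 30.0
```

Call:
servo_tool:
  targets:
    - [0, 0, 0.3, 0]
    - [0, 0, 1, 0]
    - [0, 0, 2, 0]
    - [0, 0, 3.2, 0]
    - [0, 0, 4.4, 0]
    - [0, 0, 5.2, 0]
    - [0, 0, 5.2, 0]

```text
time: 10.28
tool_pos: [0.6385, 0.0149, 0.194]
ee_rot: [-3.139, -0.0, 1.541]
wrist_force: [-0.4, -0.3, -3.1]
width: 0.0263
finger_force: 30.0
```

Run:
```python
from h import *
go(.70,.012,.1955,88.25)
w=snapshot("wrist")
cv2.imwrite("pics/c6.png",cv2.resize(w[50:350,120:360],(480,600)))
```

```text
at [0.6385 0.0149 0.194 ] [-179.9   -0.    88.3] w 0.0263 F [-0.4 -0.3 -3.1] t 10.275
go [-0.11  6.15 -0.15  0.02]
```

View pics/c6.png

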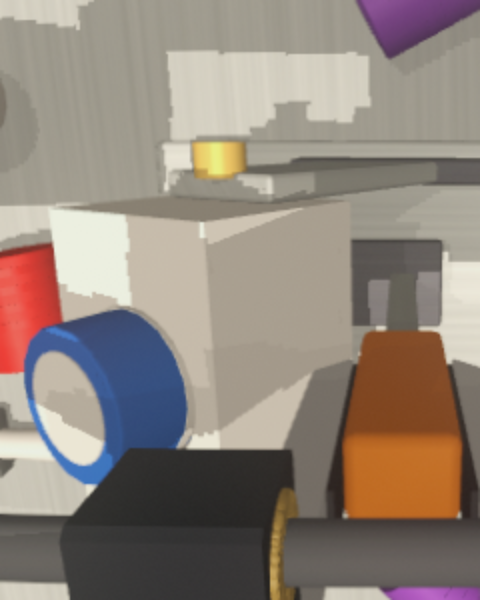

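The cartridge stays up with the pin withdrawn, about 23 mm proud. Retracting the hook and returning it to the mat.

Call:
servo_tool:
  targets:
    - [0, 1.2, 0, 0]
    - [0, 3, 0, 0]
    - [-0.1, 5, 0, 0]
    - [-0.1, 6.2, 0, 0]
    - [-0.1, 6.2, -2, 0]
    - [-0.1, 6.2, -5, 0]
    - [-0.1, 6.2, -8, 0]
    - [-0.1, 6.2, -9.2, 0]

```text
time: 11.32
tool_pos: [0.7025, 0.0118, 0.2908]
ee_rot: [3.136, 0.0, 1.54]
wrist_force: [-0.2, 1.2, -3.1]
width: 0.0257
finger_force: 30.0
```

Run:
```python
from h import *
go(.505,-.2633,.285,85.8)
```

```text
at [0.7025 0.0118 0.2908] [179.7   0.   88.3] w 0.0257 F [-0.2  1.2 -3.1] t 11.325
go [-28.1  -18.91   0.58   2.46]
```

Call:
servo_tool:
  targets:
    - [-3, 0, 0, 0]
    - [-7, 0, 0, 0]
    - [-11, -1.5, 0, 1]
    - [-15, -4.5, 0, 1]
    - [-19, -8.5, 0, 2]
    - [-23, -13, 0, 2]
    - [-26.5, -17, 0.3, 2.5]
    - [-28.1, -18.9, 0.6, 2.5]

```text
time: 12.32
tool_pos: [0.5017, -0.2651, 0.2813]
ee_rot: [-3.141, 0.001, 1.494]
wrist_force: [0.7, 0.2, -2.7]
width: 0.0259
finger_force: 30.0
```

Call:
servo_tool:
  targets:
    - [0, 0, 2, 0]
    - [0, 0, 5, 0]
    - [0, 0, 8, 0]
    - [0, 0, 10, 0]
    - [0, 0, 11, 0]
    - [0, 0, 11, 0]

```text
time: 13.08
tool_pos: [0.5034, -0.2631, 0.1707]
ee_rot: [-3.14, -0.001, 1.497]
wrist_force: [-0.0, 0.5, -2.5]
width: 0.0259
finger_force: 30.0
```

Run:
```python
from h import *
go(.505,-.2633,.1645,85.8)
```

```text
at [ 0.5034 -0.2631  0.1707] [-179.9   -0.    85.8] w 0.0259 F [-0.   0.5 -2.5] t 13.075
go [-0.01  0.16  0.62 -0.04]
```

Call:
servo_tool:
  targets:
    - [0, 0.1, 0.2, 0]
    - [0, 0.1, 0.4, 0]
    - [0, 0.1, 0.5, 0]
    - [0, 0.1, 0.5, 0]

```text
time: 13.58
tool_pos: [0.5047, -0.2633, 0.1666]
ee_rot: [3.141, 0.0, 1.497]
wrist_force: [-0.2, 0.7, -1.7]
width: 0.0259
finger_force: 30.0
```

Call:
servo_tool:
  targets:
    - [0, 0, 0.1, 0]
    - [0, 0, 0.2, 0]
    - [0, 0, 0.2, 0]

```text
time: 13.95
tool_pos: [0.5046, -0.2633, 0.1645]
ee_rot: [-3.142, 0.0, 1.497]
wrist_force: [-0.4, -0.1, -2.3]
width: 0.026
finger_force: 30.0
```

Call:
servo_tool:
  targets:
    - [0, 0, 0.1, 0]
    - [0, 0, 0.15, 0]
    - [0, 0, 0.15, 0]

```text
time: 14.32
tool_pos: [0.5047, -0.2634, 0.1644]
ee_rot: [3.141, 0.001, 1.497]
wrist_force: [-1.5, 0.8, 5.6]
width: 0.0261
finger_force: 30.0
```

Contact: the foot is on the mat. Releasing it evenly.

Call:
servo_tool:
  targets:
    - [0, 0, -0.05, 0]
    - [0, 0, -0.05, 0]
    - [0, 0, -0.05, 0]
    - [0, 0, -0.05, 0]
    - [0, 0, -0.05, 0]
    - [0, 0, -0.05, 0]
    - [0, 0, -0.05, 0]
  claw: 0

```text
time: 15.2
tool_pos: [0.5047, -0.2634, 0.1635]
ee_rot: [3.141, 0.0, 1.497]
wrist_force: [0.3, -0.2, 0.0]
width: 0.0918
finger_force: 0.0
```

Call:
servo_tool:
  targets:
    - [0, 0, -1, 0]
    - [0, 0, -3, 0]
    - [0, 0, -6, 0]
    - [0, 0, -9, 0]
    - [0, 0, -12, 0]
    - [0, 0, -15, 0]

```text
time: 15.95
tool_pos: [0.5046, -0.2633, 0.3155]
ee_rot: [3.14, 0.001, 1.497]
wrist_force: [0.0, -0.6, -0.3]
width: 0.0938
finger_force: 0.0
```

Run:
```python
from h import *
t=snapshot("top");cv2.imwrite("pics/t4.png",t)
hsv=cv2.cvtColor(t,cv2.COLOR_BGR2HSV)
t0=cv2.cvtColor(cv2.imread("pics/top0.png"),cv2.COLOR_BGR2HSV)
for h in(t0,hsv):
    m=cv2.inRange(h[203:290,400:475],(5,150,120),(25,255,255));print("orange",np.argwhere(m).mean(0)[::-1]+[400,203],m.sum()/255)
    m=cv2.inRange(h[185:250,295:348],(100,120,40),(125,255,255));print("blue",np.argwhere(m).mean(0)[::-1]+[295,185],m.sum()/255)
a=-.03;R=np.array([[np.cos(a),-np.sin(a),0],[np.sin(a),np.cos(a),0],[0,0,1]]);L=np.array([[.866,0,-.5],[0,1,0],[.5,0,.866]])
H=lambda q:np.array(q)/1e3@L.T@R.T+[.5874,.0155,.105]
M=H([[0,0,70]])[0];print("mouth",M,"top of cartridge",H([[0,0,93]])[0], proj("top",H([[0,0,93]])))
f=M+R@[-.006,0,.003+.014]   # TCP: 6mm to the robot side, tips 3 mm above mouth centre
print(f);go(*f,-1.7);go(f[0],f[1],.33,-1.7)
```

```text
orange [444.02105263 233.22105263] 95.0
blue [320.76470588 212.70588235] 136.0
orange [443.98947368 232.89473684] 95.0
blue [320.31840796 214.26865672] 201.0
mouth [0.55241575 0.01654984 0.16562   ] top of cartridge [0.54092092 0.01689479 0.185538  ] [[318.59236746 218.64855153]]
[0.54641845 0.01672982 0.18262   ]
at [ 0.5056 -0.264   0.3204] [179.5   0.3  85.8] w 0.094 F [ 0.9 -0.3  3. ] t 16.0
go [28.3   1.99 13.78 87.46]
at [ 0.5056 -0.264   0.3204] [179.5   0.3  85.8] w 0.094 F [ 0.9 -0.3  3. ] t 16.0
go [28.3   1.99 -0.96 87.46]
```

The hook stands where it was; the orange centroid is unchanged. Moving above the cartridge.

Call:
servo_tool:
  targets:
    - [3.5, 0.2, 0, 10]
    - [7, 0.5, 0, 20]
    - [10.5, 0.7, 0, 30]
    - [14, 1, 0, 40]
    - [18, 1.2, 0, 50]
    - [22, 1.5, 1, 60]
    - [25.5, 1.7, 3, 70]
    - [28, 1.8, 5, 80]
  claw: 65

```text
time: 17.0
tool_pos: [0.5434, 0.0162, 0.2631]
ee_rot: [3.142, -0.001, 0.096]
wrist_force: [0.3, -0.7, -0.4]
width: 0.07
finger_force: 0.0
```

Call:
servo_tool:
  targets:
    - [0, 0, 0, 7.5]
    - [0, 0, 0, 7.5]

```text
time: 17.25
tool_pos: [0.5431, 0.015, 0.2632]
ee_rot: [3.141, 0.0, -0.028]
wrist_force: [-0.1, 0.3, -0.3]
width: 0.0705
finger_force: 0.0
```

Run:
```python
from h import *
go(.5444,.0168,.1836,-1.7)
w=snapshot("wrist");cv2.imwrite("pics/w5.png",w)
C=np.array([.54092,.01689,.18554]);ax=np.array([-.49977,.015,.866]);y=np.array([.03,.99955,0]);x=np.cross(y,ax)
print("pred centre",proj("wrist",C),"pred +-y",proj("wrist",[C+.025*y,C-.025*y]).round(1).tolist(),"pred side base",proj("wrist",[C-.023*ax+.025*y,C-.023*ax-.025*y]).round(1).tolist())
m=cv2.inRange(cv2.cvtColor(w,cv2.COLOR_BGR2HSV),(100,120,40),(125,255,255))
n,l,s,c=cv2.connectedComponentsWithStats(m)
for i in range(1,n):
    if s[i][4]>100:print(s[i],c[i])
```

```text
at [0.5431 0.015  0.2632] [180.    0.   -1.6] w 0.0705 F [-0.1  0.3 -0.3] t 17.25
go [ 0.12 -0.19  7.96  0.09]
pred centre [[318.00006279 215.36574692]] pred +-y [[286.0, 215.3], [350.1, 215.4]] pred side base [[288.1, 195.0], [348.3, 195.1]]
[616   0  24  21 403] [628.98511166   8.38461538]
[ 293  174   61   62 1972] [322.79868154 198.0020284 ]
```

Call:
servo_tool:
  targets:
    - [0.1, 0.1, 2, 0]
    - [0.1, 0.1, 4, 0]
    - [0.1, 0.1, 6, 0]
    - [0.1, 0.1, 7.2, 0]
    - [0.1, 0.1, 7.9, 0]
    - [0.1, 0.1, 7.9, 0]

```text
time: 18.05
tool_pos: [0.5443, 0.0134, 0.1845]
ee_rot: [3.142, 0.0, -0.03]
wrist_force: [-0.6, 1.1, -0.3]
width: 0.0701
finger_force: 0.0
```

Call:
servo_tool:
  targets:
    - [0, 0, 0, 0]
    - [0, 0, 0, 0]
  claw: 110

```text
time: 18.3
tool_pos: [0.5447, 0.0135, 0.1853]
ee_rot: [3.141, -0.002, -0.03]
wrist_force: [-0.0, 1.0, 0.8]
width: 0.0548
finger_force: 0.0
```

Run:
```python
from h import *
go(.5444,.0142,.1836,-1.7)
```

```text
at [0.5447 0.0135 0.1853] [ 1.8e+02 -1.0e-01 -1.7e+00] w 0.0548 F [-0.   1.   0.8] t 18.3
go [-0.03 -0.06  0.17 -0.03]
```

Call:
servo_tool:
  targets:
    - [0, 0, 0, 0]
    - [0, 0, 0, 0]
    - [0, 0, 0, 0]
    - [0, 0, 0, 0]
  claw: 255

```text
time: 18.8
tool_pos: [0.5446, 0.0135, 0.185]
ee_rot: [3.141, -0.001, -0.03]
wrist_force: [-0.6, -0.9, 2.1]
width: 0.0494
finger_force: 30.0
```

Gripped and centred, with little side force. Pulling along the recess axis.

Call:
servo_tool:
  targets:
    - [-0.25, 0, -0.43, 0]
    - [-0.75, 0, -1.3, 0]
    - [-1.25, 0, -2.17, 0]
    - [-1.75, 0, -3.03, 0]
    - [-2.25, 0, -3.9, 0]
    - [-2.6, 0, -4.5, 0]
    - [-2.6, 0, -7, 0]
    - [-2.6, 0, -9, 0]

```text
time: 19.8
tool_pos: [0.5178, 0.0146, 0.2753]
ee_rot: [-3.141, 0.0, -0.03]
wrist_force: [0.5, 0.1, -1.9]
width: 0.0494
finger_force: 30.0
```

Run:
```python
from h import *
go(.475,.30,.20,-1.7)
w=snapshot("wrist");cv2.imwrite("pics/w6.png",w)
m=cv2.inRange(cv2.cvtColor(w,cv2.COLOR_BGR2HSV),(100,120,40),(125,255,255))
n,l,s,c=cv2.connectedComponentsWithStats(m)
for i in range(1,n):
    if s[i][4]>100:print(s[i],c[i])
```

```text
at [0.5178 0.0146 0.2753] [-180.     0.    -1.7] w 0.0494 F [ 0.5  0.1 -1.9] t 19.8
go [ -5.14 -28.4    7.53  -0.03]
[290 159  63  15 189] [321.84126984 163.47619048]
[288 169  69  18 221] [321.08597285 173.49321267]
[286 179  72  19 256] [321.0078125  184.01171875]
[284 189  76  21 299] [321.04682274 195.11705686]
[ 277  201   89   82 4111] [320.62198978 233.60617855]
```

Call:
servo_tool:
  targets:
    - [0, -2, 0, 0]
    - [-1, -6, 0, 0]
    - [-2, -11, 0, 0]
    - [-3, -16, 0, 0]
    - [-4, -21, 1, 0]
    - [-5, -25.5, 3, 0]
    - [-5.6, -28, 6, 0]
    - [-5.6, -28.5, 9, 0]

```text
time: 20.85
tool_pos: [0.4697, 0.3027, 0.183]
ee_rot: [-3.142, 0.001, -0.027]
wrist_force: [1.1, -0.4, -0.8]
width: 0.0496
finger_force: 30.0
```

Call:
servo_tool:
  targets:
    - [0, 0, 3.5, 0]
    - [0, 0, 6.5, 0]
    - [0, 0, 9, 0]
    - [0, 0, 10.5, 0]
    - [0, 0, 10.5, 0]

```text
time: 21.48
tool_pos: [0.47, 0.3005, 0.078]
ee_rot: [3.14, 0.003, -0.03]
wrist_force: [0.1, -0.5, -0.4]
width: 0.0493
finger_force: 30.0
```

Run:
```python
from h import *
go(.47,.30,.069,-1.7)
```

```text
at [0.47   0.3005 0.078 ] [179.9   0.2  -1.7] w 0.0493 F [ 0.1 -0.5 -0.4] t 21.475
go [ 0.    0.05  0.9  -0.04]
```

Call:
servo_tool:
  targets:
    - [0, 0, 0.4, 0]
    - [0, 0, 0.7, 0]
    - [0, 0, 0.9, 0]
    - [0, 0, 1.0, 0]
    - [0, 0, 1.0, 0]

```text
time: 22.1
tool_pos: [0.471, 0.3009, 0.0695]
ee_rot: [3.142, -0.0, -0.03]
wrist_force: [-0.3, 0.5, -1.7]
width: 0.0494
finger_force: 30.0
```

Call:
servo_tool:
  targets:
    - [0, 0, 0.1, 0]
    - [0, 0, 0.2, 0]
    - [0, 0, 0.2, 0]

```text
time: 22.48
tool_pos: [0.4713, 0.301, 0.0682]
ee_rot: [-3.141, -0.001, -0.03]
wrist_force: [-0.8, -0.4, 2.7]
width: 0.0493
finger_force: 30.0
```

Edge contact in the tray. Rolling the cartridge upright about that edge.

Call:
servo_tool:
  targets:
    - [0.3, 0, 0.05, 0]
    - [0.6, 0, 0.05, 0]
    - [1.0, 0, 0.1, 0]
    - [1.4, 0, 0.15, 0]
    - [1.8, 0, 0.25, 0]
    - [2.2, 0, 0.38, 0]
    - [2.5, 0, 0.48, 0]
    - [2.5, 0, 0.48, 0]

```text
time: 23.48
tool_pos: [0.497, 0.3006, 0.0644]
ee_rot: [-3.14, -0.002, -0.031]
wrist_force: [-1.1, -0.2, 5.7]
width: 0.049
finger_force: 30.0
```

Run:
```python
from h import *
w=snapshot("wrist");cv2.imwrite("pics/w7.png",w)
m=cv2.inRange(cv2.cvtColor(w,cv2.COLOR_BGR2HSV),(100,120,40),(125,255,255))
n,l,s,c=cv2.connectedComponentsWithStats(m)
for i in range(1,n):
    if s[i][4]>60:print(s[i],c[i])
o=get_obs();p=o["tool_pos"];print(o["wrist_force"])
# predicted lower/upper rim extents if upright around TCP
for z in(.004,.064):
  q=proj("wrist",[[p[0]+.025*np.cos(a),p[1]+.025*np.sin(a),z] for a in np.linspace(0,6.28,40)]);print(z,q.min(0),q.max(0))
```

```text
[ 276  207   90   93 3680] [321.11304348 245.72065217]
[-0.79426978 -0.31423532  6.32707983]
0.004 [286.53369412 185.68248732] [355.33568826 251.39148061]
0.064 [275.27552882 208.80413977] [366.33636263 293.28942037]
```

The rim rows 207–300 match the upright prediction of 209–293, so it is standing. Releasing it.

Call:
servo_tool:
  targets:
    - [0, 0, 0, 0]
    - [0, 0, 0, 0]
    - [0, 0, 0, 0]
    - [0, 0, 0, 0]
    - [0, 0, 0, 0]
  claw: 60

```text
time: 24.15
tool_pos: [0.4959, 0.3001, 0.0625]
ee_rot: [3.141, 0.0, -0.03]
wrist_force: [-1.2, 0.5, 0.2]
width: 0.0717
finger_force: 0.0
```

Call:
servo_tool:
  targets:
    - [0, 0, -1, 0]
    - [0, 0, -3, 0]
    - [0, 0, -6, 0]
    - [0, 0, -10, 0]
    - [0, 0, -14, 0]
    - [0, 0, -18, 0]

```text
time: 24.9
tool_pos: [0.4959, 0.3001, 0.245]
ee_rot: [-3.141, -0.001, -0.03]
wrist_force: [1.4, 0.9, 0.2]
width: 0.0716
finger_force: 0.0
```

Call:
servo_tool:
  targets:
    - [-3, 0, -1, 0]
    - [-7, 0, -2, 0]
    - [-12, 0, -2, 0]
    - [-16, 0, -2, 0]
    - [-16, 0, -2, 0]

```text
time: 25.52
tool_pos: [0.3343, 0.3053, 0.2644]
ee_rot: [-3.14, -0.003, -0.028]
wrist_force: [0.9, -0.1, 0.6]
width: 0.072
finger_force: 0.0
```

Run:
```python
from h import *
t=snapshot("top");s=snapshot("scene");cv2.imwrite("pics/t8.png",t);cv2.imwrite("pics/s8.png",s)
def blobs(n,im,lo,hi,box):
    x,y,w,h=box;m=cv2.inRange(cv2.cvtColor(im[y:y+h,x:x+w],cv2.COLOR_BGR2HSV),lo,hi)
    k,l,st,c=cv2.connectedComponentsWithStats(m)
    for i in range(1,k):
        if st[i][4]>15:print(n,st[i][:4]+[x,y,0,0],st[i][4],c[i].round(1)+[x,y])
blobs("top blue",t,(100,110,30),(128,255,255),(175,205,75,95))
blobs("scene blue",s,(100,110,30),(128,255,255),(420,180,80,95))
blobs("top orange",t,(5,150,120),(25,255,255),(400,203,75,90))
for n in("top","scene"):
  for z in(.004,.064):
    q=proj(n,[[.497+.025*np.cos(a),.3006+.025*np.sin(a),z] for a in np.linspace(0,6.28,40)]);print(n,z,q.min(0).round(1),q.max(0).round(1))
t0=cv2.imread("pics/top0.png")
# unmoved check: changed area around the loose things
for k,(u,v) in dict(spare=(297,135),beaker=(362,135),jar=(447,148),flask=(281,279),brush=(358,280),red=(324,266),p1=(267,185),p2=(392,183)).items():
    d=cv2.absdiff(t,t0)[v-18:v+18,u-18:u+18].mean();print(k,d.round(1),end=" ")
```

```text
top blue [200 231  22  19] 163 [211.  240.3]
scene blue [446 221  22  19] 152 [456.3 230.3]
top orange [439 228  10  11] 102 [443.7 233.1]
top 0.004 [205.4 234.1] [224.  252.7]
top 0.064 [198.7 232.1] [218.3 251.7]
scene 0.004 [440.3 230. ] [461.3 248.5]
scene 0.064 [446.2 217.7] [468.1 236.8]
spare 3.2 beaker 3.2 jar 3.0 flask 3.2 brush 4.0 red 3.3 p1 3.1 p2 3.1
```

```bash
python3 -c "
from bench import *
print(close_job())"
```

```text
the job is handed in; nothing more can be done
None
```

The job is handed in at about 26 s of the 72 s limit: the cartridge was poked up until the catches held it, the hook is back upright on the mat, and the cartridge stands upright in the tray; the last camera check showed the other loose things unmoved.

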